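Slide the reader's vial stage home on its three-point base

TASK

The grey vial stage has been left standing skewed on the reader's base plate, off its three seats. Slide it over the base, without lifting it off, until all three ball feet are fully home: one in the cone, one in the groove and one on the flat, so that the stage sits level and still. Leave the rack of orange-capped tubes and the white bottle where they are.

Things in the scene. Friction and masses are not known exactly. Their poses are not given: they have to be found in the camera images.
- base: Reader's base plate, fixed to the bench: bare aluminium slab on a black foot, 270 mm long (its x), 190 mm wide (its y), flat top 40 mm above the bench. Origin: centre of its underside, z up. Its x axis points to the robot's left, up to 0.4 rad either way. Three dark steel seats in the top, the rest plain: cone at x -95, y -37.5 mm; groove at x +45, y -37.5; flat disc at x -25, y +57.5.
- cone_seat (a point): Centre of the cone foot's ball when home in the cone, 1 mm above the base's flat top; axes as the base. The cone is round, 22 mm across its mouth, 17 mm deep, walls 60 degrees from level. A ball within about 8 mm of its middle drops in by itself; a hard sideways push makes it climb out.
- groove_seat (a point): Centre of the groove foot's ball when home in the groove, 1 mm above the base's flat top; axes as the base. The V groove runs along x, 32 mm long, 22 mm wide, walls 60 degrees from level; it catches the ball within about 8 mm sideways.
- flat_seat (a point): Centre of the flat foot's ball when home, 10 mm above the flat disc (32 mm across, flush with the base's top); axes as the base.
- stage: Loose stage, 0.6 to 1 kg: grey plate 180 mm (its x) by 145 mm (its y), 14 mm thick, Origin: centre of its underside. Fixed on top: a dark dot over each foot, a blue block with 8 capped vials (52 mm above the underside). Starts 38-55 mm towards the base's +x end from home, skewed up to 0.25 rad, underside 62 mm above the bench; home: edges parallel to the base's, underside level at 53 mm.
- cone_foot (a point): Centre of the ball foot for the cone, under the stage at x -70, y -37.5 mm from its origin, 12 mm below the underside; polished slippery steel ball, 20 mm diameter; axes as the stage.
- groove_foot (a point): Centre of the ball foot for the groove, at x +70, y -37.5 mm from the stage's origin, 12 mm below the underside; same ball; axes as the stage.
- flat_foot (a point): Centre of the ball foot for the flat, at x 0, y +57.5 mm from the stage's origin; same ball, but set 9 mm higher than the other two, so the stage leans up to about 6 degrees until both others are in their seats; axes as the stage.
- tube_rack: Bystander: blue rack with orange-capped tubes, 118 by 74 mm, 90 mm high, on the bench to the robot's right. Origin at the centre of its underside.
- reagent_bottle: Bystander: white bottle, 60 mm across, 130 mm high, on the bench to the robot's left. Origin at the centre of its underside.
Mind the look-alikes: they are no part of the job. Leave any green, pink or red look-alike of the stage alone.

How it is judged:
By the outcome, as a careful person would: the job done as asked, in the order asked, and still so for the second after the job is handed in, with the robot touching nothing.
It also fails if it takes over 40 s, if anything falls off the work surface, if the arm or the gripper's body presses on something with over 40 N, if the wrist force passes 120 N, or if a joint passes its speed limit or range.

ROBOT

A 7-joint arm with a two-finger parallel gripper is mounted at the origin on the work surface. World frame = base frame: x ahead of the robot, y to its left, z up, the work surface at z = 0. Lengths are in m, angles in rad, forces in N, time in s.
With the tool pointing down it reaches from about 0.425 to 0.825 m from the base axis. Payload 3.6 kg.
Tool frame: the origin (TCP) lies at the very end of the fingers, on their centre line; the grasp point (between the pads) lies 19 mm behind it; z points along the fingers, y is the direction in which the jaws open and shut (so a half turn about z gives the same grasp; the last joint's range is limited). The gripper opens to 93 mm and grips with 3 to 60 N. Pads are 15 mm wide; open, the fingers measure 128 mm over their backs; the gripper's body (75 mm by 188 mm) begins 65 mm behind the grasp point.
Start: joints at [-1.192, 0.615, -0.013, 1.423, 0.008, 1.103, -0.04], TCP at [0.256, 0.597, 0.219] pointing down, gripper open.
Joint ranges: [-3.12, 3.12], [-0.3, 2.06], [-1.34, 1.32], [0.26, 2.42], [-1.36, 4.5], [0.01, 1.98], [-2.84, 2.84]. Speed limits (rad/s): [2.79, 2.79, 3.14, 3.14, 3.14, 3.14, 3.14].

INTERFACE

Orientations are given as a unit quaternion [x, y, z, w].
In Python, from station import sense, capture, finish_job gives the robot as it stands.
- The arm moves only by the tool servo_tool, never from a script. Its argument "targets" is a list of rows, each an object of numbers: "hand": the closure, from 0 (fully open) to 1 (shut); "tx", "ty", "tz": the shift along the tool's x, y, z in cm; "twist": the turn about the tool's z in degrees. In form: [{"hand": .., "tx": .., "ty": .., "tz": .., "twist": ..}, ...]. A call has 1 to 8 rows; each row is the pose to reach, as a shift and turn from the pose measured when the call began, along the tool's axes at that moment; what a row does not reach only later rows make up. A row lasts 1/12 s, in which the tool goes at most 41.7 mm and 7.16 degrees, less where a joint would pass 70% of its speed; a pose out of reach is approached as far as the arm can. A call with a gripper value outside its range is refused whole. The fingers move at their own pace and stop on an object; "grip_force" is the grip in N (left out, the last holds). Time passes only in rows, so rows that repeat a pose let the fingers close. It gives the time, the measured TCP pose, the force and the opening at its end, in the units of the state.
- sense(): the state, without advancing time (a new reading comes with each control period).
- capture(name): name is "scene" or "top" or "wrist"; returns a dict with "frame" (480x640x3 uint8, red, green, blue), "camera_matrix" (3x3 intrinsics, pixels), "extrinsics" (4x4, takes a point from camera to world coordinates). Camera axes: x right, y down, z forward; pixel columns grow to the right and rows downward; lengths in m; the calibration is good to about 2 mm. A picture is of the moment at which its call begins. There is no depth.
- finish_job(): hands the job in, once; it reports no verdict.
The state is a dict: "time": time; "joint_pos": joint angles; "dq": joint speeds; "joint_torque": joint torques, N m; "ee_pos": TCP position; "orientation": TCP orientation; "wrist_force": force on the tool from outside, world axes, zero at the start; "ft_torque": the same for the moment, N m; "grip_width": opening from 0.0 (shut) to 1.0 (fully open).
Only numpy, scipy, OpenCV 4.12 (cv2) and the standard library are available. Lean on these libraries where they do the work, as an engineer would, in place of code of your own. Each camera call takes 0.05 s, during which the arm holds its last target.

## Working session

There is one attempt and no reset: what is moved stays moved. The work goes in short steps, Python scripts to look and compute and a tool call to move; the robot and the scene stay as the last step left them, time stands still between calls to the robot, and variables do not carry over. Pictures are saved under pics/ and viewed, and the job is handed in when it is done.

Besides the shell and the picture viewer there is one more tool, called as name([rows], argument=value, ...), one row to a line, values as JSON. servo_tool: Moves the arm, as the interface text tells. Its arguments: {"type":"object","properties":{"targets":{"type":"array"},"grip_force":{"type":"number"}},"required":["targets"]}

```bash
ls; mkdir -p pics
python3 - <<'E'
from station import *
import cv2
s=sense();print(s)
for n in ["scene","top","wrist"]:
    c=capture(n);cv2.imwrite(f"pics/{n}0.png",c["frame"][:,:,::-1]);print(n,c["camera_matrix"].tolist(),c["extrinsics"].round(3).tolist())
E
```

```text
pics
{'time': 0.0, 'joint_pos': array([-1.19253067,  0.61591111, -0.01260793,  1.4248679 ,  0.00809031,
        1.10337179, -0.04039519]), 'dq': array([-0.00061193,  0.00019982,  0.00114285, -0.00034133,  0.00017341,
       -0.00098943, -0.00059366]), 'joint_torque': array([-1.85040008e-04, -4.58926070e+01,  2.08830955e-01, -1.65752149e+01,
       -6.11099973e-02,  2.02694273e-02,  2.23877523e-04]), 'ee_pos': array([0.25566087, 0.5967694 , 0.21749671]), 'orientation': array([ 2.00974628e-01,  9.79595644e-01, -1.23153228e-03, -2.36786321e-04]), 'wrist_force': array([-1.06547838,  0.69540285, -0.18596893]), 'ft_torque': array([-0.00725691,  0.02803193,  0.00263605]), 'grip_width': 0.9985898434239054}
scene [[542.1751275047785, 0.0, 320.1631390082479], [0.0, 542.1751275047785, 247.2972652866176], [0.0, 0.0, 1.0]] [[0.618, 0.44, -0.652, 1.387], [0.786, -0.325, 0.525, -0.773], [0.019, -0.837, -0.547, 0.874], [0.0, 0.0, 0.0, 1.0]]
top [[487.54460732110147, 0.0, 318.6567012919412], [0.0, 487.54460732110147, 231.43111835603568], [0.0, 0.0, 1.0]] [[0.012, -0.997, 0.075, 0.329], [-1.0, -0.011, 0.012, 0.017], [-0.011, -0.075, -0.997, 1.427], [0.0, 0.0, 0.0, 1.0]]
wrist [[383.3918140986534, 0.0, 324.68093261987786], [0.0, 383.3918140986534, 241.7786477247813], [0.0, 0.0, 1.0]] [[0.394, 0.888, 0.236, 0.191], [0.919, -0.38, -0.104, 0.624], [-0.003, 0.257, -0.966, 0.384], [0.0, 0.0, 0.0, 1.0]]
```

View pics/scene0.png

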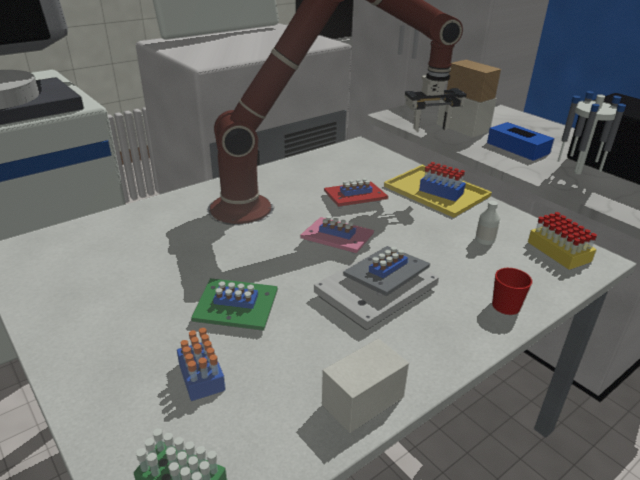

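View pics/top0.png

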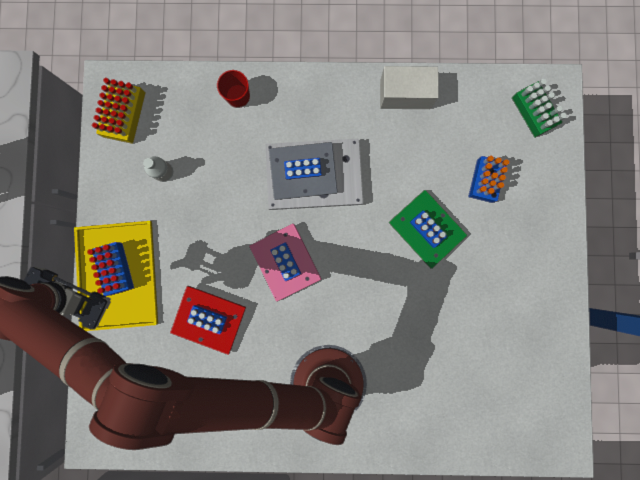

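The scene shows the grey stage at about (388,268) on the aluminium base. In the top view the stage is at (302,170), with the cone seat visible at (346,158). I'll zoom in next.

Run:
```python
import cv2
a=cv2.imread("pics/top0.png")[125:225,250:385];cv2.imwrite("pics/tz.png",cv2.resize(a,None,fx=5.5,fy=5.5,interpolation=cv2.INTER_CUBIC))
a=cv2.imread("pics/scene0.png")[235:335,305:445];cv2.imwrite("pics/sz.png",cv2.resize(a,None,fx=5.5,fy=5.5,interpolation=cv2.INTER_CUBIC))
```

```text
(no output)
```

View pics/tz.png

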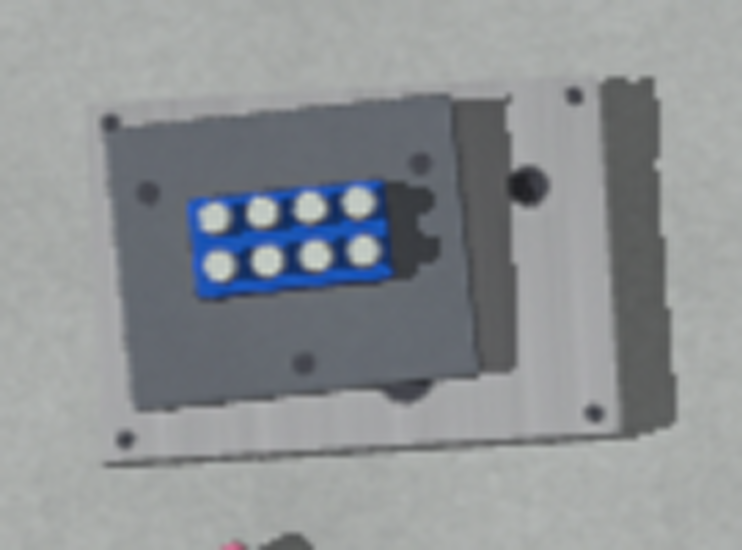

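View pics/sz.png

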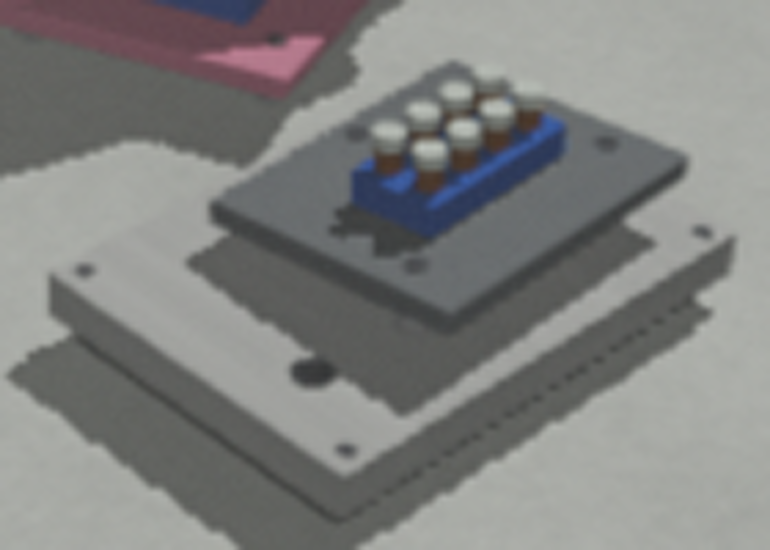

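```bash
cat > h.py <<'E'
from station import *
import cv2, numpy as np
def ray(c,uv,z):
    K=c["camera_matrix"];T=c["extrinsics"];d=T[:3,:3]@np.linalg.solve(K,[uv[0],uv[1],1.]);o=T[:3,3]
    return o+d*(z-o[2])/d[2]
def proj(c,P):
    T=np.linalg.inv(c["extrinsics"]);p=T[:3,:3]@np.asarray(P)+T[:3,3];q=c["camera_matrix"]@p;return q[:2]/q[2]
def dark(c,uv,r=4):
    g=cv2.cvtColor(c["frame"],cv2.COLOR_RGB2GRAY).astype(float);u,v=int(round(uv[0])),int(round(uv[1]))
    w=g[v-r:v+r+1,u-r:u+r+1];t=np.median(w);W=np.clip(t-w-6,0,None);yy,xx=np.mgrid[v-r:v+r+1,u-r:u+r+1]
    return np.array([(W*xx).sum(),(W*yy).sum()])/W.sum()
E
python3 - <<'E'
from h import *
c=capture("top");f=lambda u,v:(250+u/5.5-.4,125+v/5.5-.4)
S={}
for n,p in dict(s1=(111,122),s2=(574,96),s3=(595,412),s4=(125,440),cone=(528,186)).items():
    uv=dark(c,f(*p),3 if n!='cone' else 6);S[n]=ray(c,uv,.04);print(n,uv.round(1),S[n].round(4))
D={}
for n,p,z in [("c",(420,163),.076),("g",(148,193),.076),("f",(303,364),.0675)]:
    uv=dark(c,f(*p),3);D[n]=ray(c,uv,z);print(n,uv.round(1),D[n].round(4))
cen=sum(S[k] for k in["s1","s2","s3","s4"])/4
xd=(S["s1"]-S["s2"]+S["s4"]-S["s3"]);th=np.arctan2(xd[1],xd[0]);print("base",cen,th,np.linalg.norm(S['s1']-S['s2']),np.linalg.norm(S['s4']-S['s1']))
R=lambda t:np.array([[np.cos(t),-np.sin(t)],[np.sin(t),np.cos(t)]])
for n,p in dict(c=(-.095,-.0375),g=(.045,-.0375),f=(-.025,.0575)).items():
    w=cen[:2]+R(th)@p;print("seat",n,w.round(4))
gd=D["g"]-D["c"];ts=np.arctan2(gd[1],gd[0]);print("stage yaw",ts,"rel",ts-th,"cg",np.linalg.norm(gd))
for n in "cgf": print(n,"in base",(R(-th)@(D[n]-cen)[:2]*1e3).round(1))
so=(D["c"]+D["g"])[:2]/2+R(ts)@[0,.0375];print("stage origin",so,"in base",R(-th)@(so-cen[:2])*1e3)
hsv=cv2.cvtColor(c["frame"],cv2.COLOR_RGB2HSV);m=cv2.inRange(hsv,(100,120,50),(130,255,255));m[:,:270]=0;m[:,335:]=0;m[:150]=0;m[190:]=0
p=cv2.convexHull(np.argwhere(m)[:,::-1].astype(np.float32))
b=cv2.boxPoints(cv2.minAreaRect(p));q=[ray(c,x,.095) for x in b];print(b,[np.linalg.norm(q[i]-q[i-1]).round(4) for i in range(4)],sum(q)/4)
# scene cross-check
c=capture("scene");g=lambda u,v:(305+u/5.5-.4,235+v/5.5-.4)
for n,p,z in [("c",(415,266),.076),("g",(607,144),.076),("f",(357,133),.0675),("cone",(313,373),.04),("s2",(346,450),.04),("s3",(85,271),.04),("s1",(702,232),.04)]:
    uv=dark(c,g(*p),3 if n!='cone' else 5);print(n,ray(c,uv,z).round(4))
E
```

```text
s1 [270.4 147.9] [0.6735 0.1758 0.04  ]
s2 [353.9 141.9] [ 0.6932 -0.0654  0.04  ]
s3 [357.7 199.8] [ 0.5249 -0.0772  0.04  ]
s4 [272.5 204.8] [0.5078 0.1668 0.04  ]
cone [344.  158.3] [ 0.6449 -0.037   0.04  ]
c [326.  154.3] [0.6477 0.015  0.076 ]
g [276.5 159.7] [0.6312 0.1539 0.076 ]
f [304.8 190.7] [0.5453 0.0735 0.0675]
base [0.59985496 0.04998939 0.04      ] 1.6462084071020304 0.24204165868991953 0.1659375525732033
seat c [ 0.6444 -0.0419]
seat g [0.6339 0.0977]
seat f [0.5444 0.0207]
stage yaw 1.6889123546821454 rel 0.042703947580114976 cg 0.13989694970581396
c in base [-38.5 -45. ]
g in base [101.3 -39.1]
f in base [27.6 52.6]
stage origin [0.60218073 0.08003532] in base [29.7853143 -4.5828397]
[[283.40552 160.85207]
 [319.27124 157.0767 ]
 [321.1726  175.13972]
 [285.3069  178.91508]] [np.float64(0.0509), np.float64(0.0999), np.float64(0.0509), np.float64(0.0997)] [0.60422662 0.08020618 0.095     ]
c [0.6446 0.0146 0.076 ]
g [0.6329 0.1521 0.076 ]
f [0.5487 0.0708 0.0675]
cone [ 0.6461 -0.0417  0.04  ]
s2 [ 0.6948 -0.0667  0.04  ]
s3 [ 0.5275 -0.0803  0.04  ]
s1 [0.6815 0.175  0.04  ]
```

```bash
cat >> h.py <<'E'
from scipy.spatial.transform import Rotation as Ro
def plan(P,yaw=None):
    """shift in cm (tool axes), twist deg so that tool y points at world angle yaw (mod pi)"""
    s=sense();R=Ro.from_quat(s["orientation"]).as_matrix();d=R.T@(np.asarray(P)-s["ee_pos"])*100
    a=np.arctan2(R[1,1],R[0,1]);tw=None
    if yaw is not None:
        e=(yaw-a+np.pi/2)%np.pi-np.pi/2; tw=-np.degrees(e)  # tool z down
    print("t",s["time"].__round__(2),"tcp",s["ee_pos"].round(4),"yaw_y",round(a,3),"tilt",R[:,2].round(3),"shift",d.round(2),"twist",tw,"F",s["wrist_force"].round(1),"grip",round(s["grip_width"],3),"q7",s["joint_pos"][6].round(2))
E
python3 - <<'E'
from h import *
plan([.59,.08,.26],1.689+np.pi/2)
print(Ro.from_quat(sense()["orientation"]).as_matrix().round(2))
E
```

```text
t 0.25 tcp [0.2558 0.5971 0.2181] yaw_y 1.166 tilt [-0.001 -0.001 -1.   ] shift [-51.08 -34.38  -4.15] twist 60.03535644812221 F [-0.2 -1.2 -0.1] grip 0.999 q7 -0.04
[[-0.92  0.39 -0.  ]
 [ 0.39  0.92 -0.  ]
 [ 0.   -0.   -1.  ]]
```

servo_tool([
  {"hand":0,"tx":-3.4,"ty":-2.3,"tz":-2,"twist":4},
  {"hand":0,"tx":-6.8,"ty":-4.6,"tz":-4,"twist":8},
  {"hand":0,"tx":-10.2,"ty":-6.9,"tz":-4,"twist":12},
  {"hand":0,"tx":-13.6,"ty":-9.2,"tz":-4,"twist":16},
  {"hand":0,"tx":-17,"ty":-11.5,"tz":-4,"twist":20},
  {"hand":0,"tx":-20.4,"ty":-13.8,"tz":-4,"twist":24},
  {"hand":0,"tx":-23.8,"ty":-16,"tz":-4,"twist":28},
  {"hand":0,"tx":-27.2,"ty":-18.3,"tz":-4,"twist":32},
])

```text
time: 0.92
ee_pos: [0.4329, 0.3226, 0.2585]
orientation: [0.465, 0.886, -0.0, 0.0]
wrist_force: [-0.1, 0.2, 0.3]
grip_width: 0.999
```

Run:
```python
from h import *
plan([.59,.08,.26],1.689+np.pi/2)
```

```text
t 0.92 tcp [0.4329 0.3226 0.2585] yaw_y 0.604 tilt [-0.    -0.001 -1.   ] shift [-28.89  -0.86  -0.13] twist 27.85670947665613 F [-0.1  0.2  0.3] grip 0.999 q7 0.0
```

servo_tool([
  {"hand":0,"tx":-3.6,"ty":-0.1,"tz":0,"twist":4},
  {"hand":0,"tx":-7.6,"ty":-0.2,"tz":0,"twist":8},
  {"hand":0,"tx":-11.6,"ty":-0.3,"tz":0,"twist":12},
  {"hand":0,"tx":-15.6,"ty":-0.5,"tz":0,"twist":16},
  {"hand":0,"tx":-19.6,"ty":-0.6,"tz":0,"twist":20},
  {"hand":0,"tx":-23.6,"ty":-0.7,"tz":0,"twist":24},
  {"hand":0,"tx":-27,"ty":-0.8,"tz":0,"twist":27.9},
  {"hand":0,"tx":-28.9,"ty":-0.9,"tz":0,"twist":27.9},
])

```text
time: 1.58
ee_pos: [0.5915, 0.0741, 0.2587]
orientation: [0.668, 0.745, -0.001, 0.002]
wrist_force: [0.4, -0.2, -0.8]
grip_width: 1.0
```

Run:
```python
from h import *
plan([.59,.08,.26],1.689+np.pi/2)
c=capture("wrist");cv2.imwrite("pics/w1.png",c["frame"][:,:,::-1])
```

```text
t 1.58 tcp [0.5915 0.0741 0.2587] yaw_y 0.109 tilt [ 0.001 -0.004 -1.   ] shift [ 0.6  -0.09 -0.13] twist -0.5269110983808075 F [ 0.4 -0.2 -0.8] grip 1.0 q7 0.11
```

View pics/w1.png

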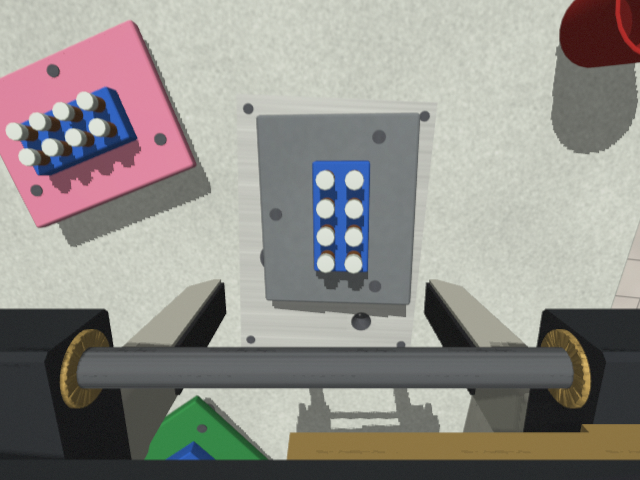

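The wrist view shows the whole base. Its screws are at (248,109), (424,116), (251,339) and (401,344), and the cone mouth is at (361,321). The stage dots are at (379,137), (276,214) and (375,286).

```bash
cat >> h.py <<'E'
R2=lambda t:np.array([[np.cos(t),-np.sin(t)],[np.sin(t),np.cos(t)]])
def meas(c,scr,cone,dots,zz=(.076,.076,.0675)):
    S=[ray(c,dark(c,p,5),.04) for p in scr] # order: +x-y(far left), -x -y, -x +y, +x +y  (base axes)
    for s in S: print("scr",s[:2].round(4))
    if len(S)==4:
        cen=sum(S)/4;xd=S[0]-S[1]+S[3]-S[2];th=np.arctan2(xd[1],xd[0]);cen=cen[:2]
        print("len",[np.linalg.norm(S[i]-S[i-1]).round(4) for i in range(4)])
        print("base",cen.round(4),th.round(4))
        if cone is not None:
            k=ray(c,dark(c,cone,8),.04)[:2];print("cone seen in base",(R2(-th)@(k-cen)*1e3).round(1))
    D=[ray(c,dark(c,p,6),z)[:2] for p,z in zip(dots,zz)]
    gd=D[1]-D[0];ts=np.arctan2(gd[1],gd[0]);so=(D[0]+D[1])/2+R2(ts)@[0,.0375]
    print("stage",so.round(4),ts.round(4),"rel",(ts-th).round(4),"cg",np.linalg.norm(gd).round(4))
    for n,d in zip("cgf",D):print(n,(R2(-th)@(d-cen)*1e3).round(1))
    print("stage origin in base mm",(R2(-th)@(so-cen)*1e3).round(1))
    return cen,th,so,ts
E
python3 - <<'E'
from h import *
c=capture("wrist")
cen,th,so,ts=meas(c,[(424,116),(401,344),(251,339),(248,109)],(361,321),[(375,286),(379,137),(276,214)])
hsv=cv2.cvtColor(c["frame"],cv2.COLOR_RGB2HSV);m=cv2.inRange(hsv,(105,150,100),(130,255,255));m[:,:300]=0;m[:,385:]=0;m[:145]=0;m[290:]=0
p=cv2.convexHull(np.argwhere(m)[:,::-1].astype(np.float32));b=cv2.boxPoints(cv2.minAreaRect(p));print(b)
for z in(.09,.1):
  q=[ray(c,x,z) for x in b];print([np.linalg.norm(q[i]-q[i-1]).round(4) for i in range(4)],sum(q)/4)
E
```

```text
scr [0.6769 0.173 ]
scr [ 0.6954 -0.0752]
scr [ 0.5255 -0.0812]
scr [0.5093 0.1614]
len [np.float64(0.168), np.float64(0.2489), np.float64(0.17), np.float64(0.2432)]
base [0.6018 0.0445] 1.6413
cone seen in base [-89.2 -37.1]
stage [0.6028 0.075 ] 1.6865 rel 0.0451 cg 0.1396
c [-37.7 -43.7]
g [101.7 -37.4]
f [28.1 53.8]
stage origin in base mm [30.3 -3.1]
[[311. 156.]
 [368. 156.]
 [368. 266.]
 [311. 266.]]
[np.float64(0.099), np.float64(0.0486), np.float64(0.0991), np.float64(0.0525)] [0.60601556 0.07756043 0.09      ]
[np.float64(0.0961), np.float64(0.0472), np.float64(0.0961), np.float64(0.051)] [0.60539976 0.07946266 0.1       ]
```

Run:
```python
from h import *
plan([.604,.078,.082],1.6875+np.pi/2)
```

```text
t 1.68 tcp [0.5912 0.0741 0.2585] yaw_y 0.109 tilt [ 0.001 -0.004 -1.   ] shift [ 0.32  1.3  17.65] twist -0.42332341111677707 F [0.3 0.2 0.1] grip 1.002 q7 0.11
```

servo_tool([
  {"hand":0,"tx":0.3,"ty":1.3,"tz":3,"twist":-0.4},
  {"hand":0,"tx":0.3,"ty":1.3,"tz":6,"twist":-0.4},
  {"hand":0,"tx":0.3,"ty":1.3,"tz":9,"twist":-0.4},
  {"hand":0,"tx":0.3,"ty":1.3,"tz":11,"twist":-0.4},
  {"hand":0,"tx":0.3,"ty":1.3,"tz":12.5,"twist":-0.4},
  {"hand":0,"tx":0.3,"ty":1.3,"tz":13,"twist":-0.4},
  {"hand":0,"tx":0.3,"ty":1.3,"tz":13,"twist":-0.4},
])

```text
time: 2.27
ee_pos: [0.6025, 0.0794, 0.1272]
orientation: [0.664, 0.748, -0.002, 0.0]
wrist_force: [-0.2, 0.3, 0.6]
grip_width: 1.003
```

Run:
```python
from h import *
plan([.604,.078,.082],1.6875+np.pi/2)
c=capture("wrist");cv2.imwrite("pics/w2.png",c["frame"][:,:,::-1])
```

```text
t 2.27 tcp [0.6025 0.0794 0.1272] yaw_y 0.118 tilt [-0.003 -0.004 -1.   ] shift [-0.14  0.14  4.52] twist 0.0784824522535001 F [-0.2  0.3  0.6] grip 1.003 q7 0.16
```

View pics/w2.png

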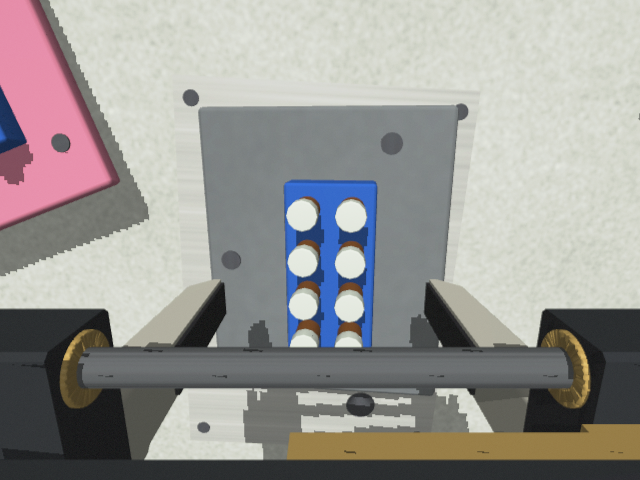

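The fingers straddle the blue block, with pads at (225,300) and (427,300) and the block spanning x 286–377. Next I descend and close gently.

servo_tool([
  {"hand":0,"tx":-0.1,"ty":0.1,"tz":2,"twist":0},
  {"hand":0,"tx":-0.1,"ty":0.1,"tz":3.5,"twist":0},
  {"hand":0,"tx":-0.1,"ty":0.1,"tz":4.4,"twist":0},
  {"hand":0,"tx":-0.1,"ty":0.1,"tz":4.4,"twist":0},
  {"hand":0.3,"tx":-0.1,"ty":0.1,"tz":4.4,"twist":0},
  {"hand":0.3,"tx":-0.1,"ty":0.1,"tz":4.4,"twist":0},
  {"hand":0.3,"tx":-0.1,"ty":0.1,"tz":4.4,"twist":0},
  {"hand":0.36,"tx":-0.1,"ty":0.1,"tz":4.4,"twist":0},
], grip_force=6)

```text
time: 2.98
ee_pos: [0.6054, 0.0781, 0.0856]
orientation: [0.664, 0.747, -0.001, 0.002]
wrist_force: [-0.8, 0.0, -0.3]
grip_width: 0.762
```

servo_tool([
  {"hand":0.45,"tx":0,"ty":0,"tz":0,"twist":0},
  {"hand":0.5,"tx":0,"ty":0,"tz":0,"twist":0},
  {"hand":0.7,"tx":0,"ty":0,"tz":0,"twist":0},
  {"hand":0.7,"tx":0,"ty":0,"tz":0,"twist":0},
  {"hand":0.7,"tx":0,"ty":0,"tz":0,"twist":0},
], grip_force=6)

```text
time: 3.4
ee_pos: [0.6056, 0.0781, 0.0859]
orientation: [0.664, 0.747, -0.0, 0.002]
wrist_force: [0.3, -0.3, 0.7]
grip_width: 0.538
```

Run:
```python
from h import *
plan([.604,.078,.082],1.6875+np.pi/2)
for n in["wrist","top","scene"]:
  c=capture(n);cv2.imwrite(f"pics/{n}3.png",c["frame"][:,:,::-1])
```

```text
t 3.4 tcp [0.6056 0.0781 0.0859] yaw_y 0.118 tilt [ 0.003 -0.003 -1.   ] shift [ 0.01 -0.16  0.38] twist 0.05539611161610625 F [ 0.3 -0.3  0.7] grip 0.538 q7 0.18
```

View pics/wrist3.png

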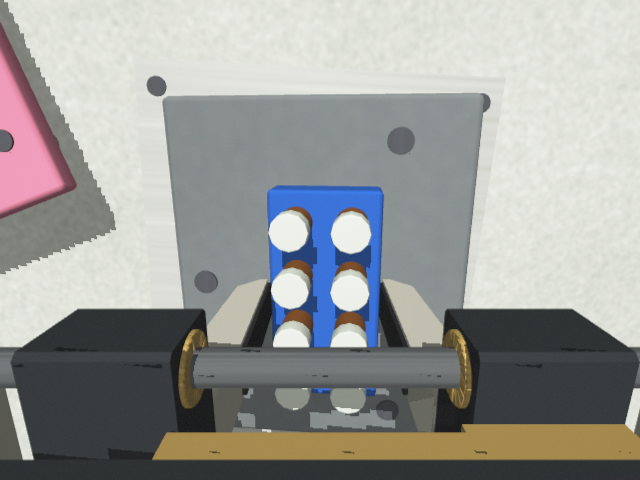

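View pics/scene3.png

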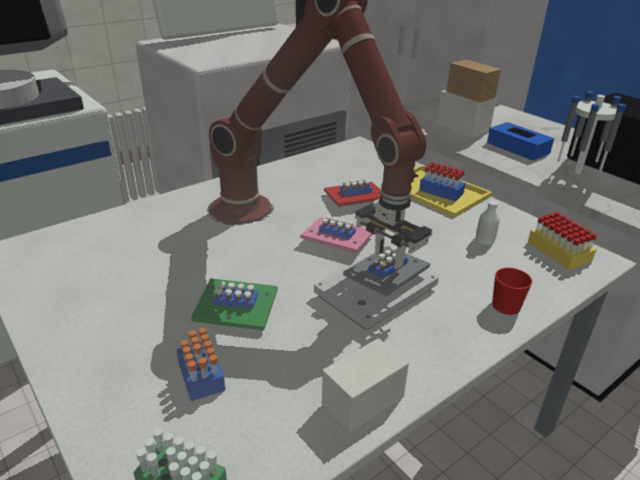

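The pads are now alongside the block, which spans x 268–383 in the wrist view. I'll lower a touch and finish closing.

servo_tool([
  {"hand":0.46,"tx":0,"ty":-0.1,"tz":0.4,"twist":0},
  {"hand":0.7,"tx":0,"ty":-0.1,"tz":0.4,"twist":0},
  {"hand":0.7,"tx":0,"ty":-0.1,"tz":0.4,"twist":0},
  {"hand":0.7,"tx":0,"ty":-0.1,"tz":0.4,"twist":0},
], grip_force=6)

```text
time: 3.88
ee_pos: [0.6058, 0.078, 0.083]
orientation: [0.664, 0.747, 0.001, 0.003]
wrist_force: [-0.2, -0.7, 6.2]
grip_width: 0.547
```

Run:
```python
from h import *
plan([.604,.078,.082],1.6875+np.pi/2)
c=capture("wrist");cv2.imwrite(f"pics/w4.png",c["frame"][:,:,::-1])
# planned displacement: stage origin -> home, base th
th=1.6437
for cen,so in(((.5999,.0500),(.6022,.08)),((.6018,.0445),(.6028,.075))):
  h=np.array(cen)+R2(th)@[-.025,0];d=h-so;print("home",h,"d",d.round(4),"dyaw",th-1.6877)
R=Ro.from_quat(sense()["orientation"]).as_matrix();print((R.T@[*d,0]*100).round(2), (R.T@[*(R2(th)@[-1,0]),0]).round(3))
```

```text
t 3.88 tcp [0.6058 0.078  0.083 ] yaw_y 0.118 tilt [ 0.006 -0.003 -1.   ] shift [ 0.02 -0.18  0.1 ] twist 0.05458641088762881 F [-0.2 -0.7  6.2] grip 0.547 q7 0.18
home [0.60172098 0.02506641] d [-0.0005 -0.0549] dyaw -0.04400000000000004
home [0.60362098 0.01956641] d [ 0.0008 -0.0554] dyaw -0.04400000000000004
[-5.51 -0.57  0.02] [-0.999 -0.045  0.003]
```

View pics/w4.png

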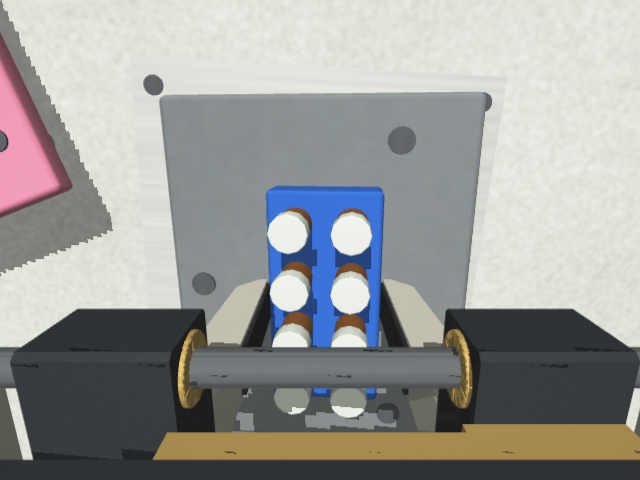

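The block is held, with the opening stopped at 51 mm. I'll slide 35 mm first, correcting sideways offset and yaw on the way.

servo_tool([
  {"hand":0.7,"tx":-0.4,"ty":-0.1,"tz":0,"twist":0.4},
  {"hand":0.7,"tx":-0.9,"ty":-0.2,"tz":0,"twist":0.8},
  {"hand":0.7,"tx":-1.5,"ty":-0.3,"tz":0,"twist":1.3},
  {"hand":0.7,"tx":-2.1,"ty":-0.4,"tz":0,"twist":1.8},
  {"hand":0.7,"tx":-2.7,"ty":-0.5,"tz":0,"twist":2.2},
  {"hand":0.7,"tx":-3.2,"ty":-0.5,"tz":0,"twist":2.5},
  {"hand":0.7,"tx":-3.5,"ty":-0.5,"tz":0,"twist":2.5},
  {"hand":0.7,"tx":-3.5,"ty":-0.5,"tz":0,"twist":2.5},
], grip_force=8)

```text
time: 4.6
ee_pos: [0.6049, 0.04, 0.0831]
orientation: [0.681, 0.732, -0.0, 0.004]
wrist_force: [-0.1, -0.9, 1.8]
grip_width: 0.536
```

Run:
```python
from h import *
plan([.604,.023,.082],1.6437+np.pi/2)
for n in["wrist","top","scene"]:
  c=capture(n);cv2.imwrite(f"pics/{n}5.png",c["frame"][:,:,::-1])
  if n=="top":
    a=c["frame"][125:225,250:385,::-1];cv2.imwrite("pics/tz5.png",cv2.resize(a,None,fx=5.5,fy=5.5,interpolation=cv2.INTER_CUBIC))
  if n=="scene":
    a=c["frame"][235:335,305:445,::-1];cv2.imwrite("pics/sz5.png",cv2.resize(a,None,fx=5.5,fy=5.5,interpolation=cv2.INTER_CUBIC))
```

```text
t 4.6 tcp [0.6049 0.04   0.0831] yaw_y 0.072 tilt [ 0.005 -0.005 -1.   ] shift [-1.69 -0.22  0.11] twist -0.06511160905696235 F [-0.1 -0.9  1.8] grip 0.536 q7 0.2
```

View pics/wrist5.png

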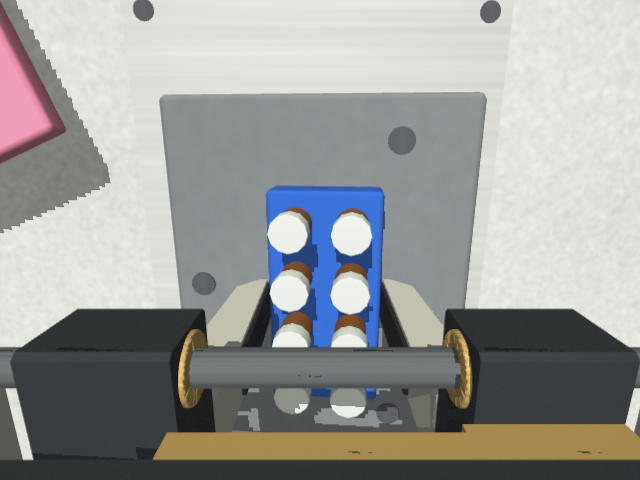

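View pics/tz5.png

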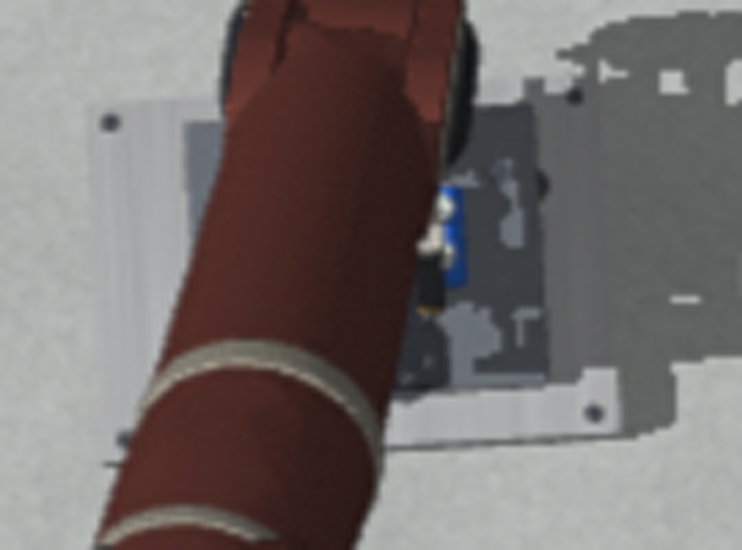

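View pics/sz5.png

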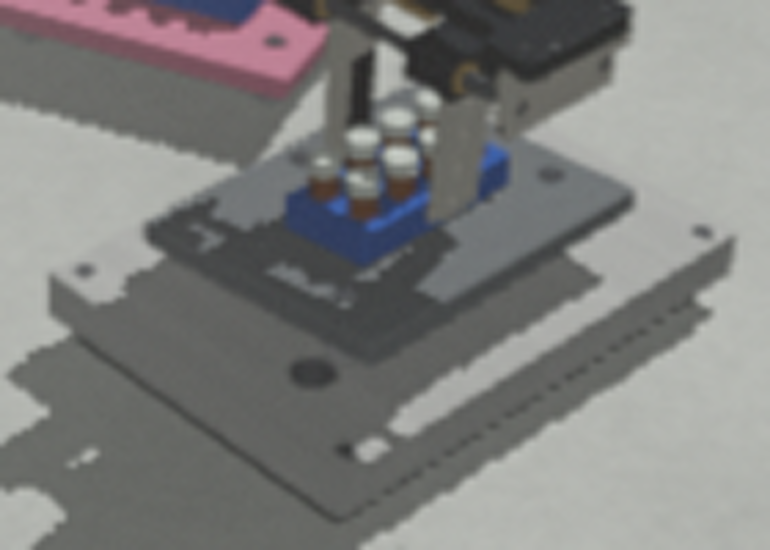

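In the wrist view, the base's far screws are at (143,9) and (490,11), the groove dot is at (402,140), and the flat dot is at (204,283). I'll measure from these.

```bash
cat >> h.py <<'E'
def meas2(c,sfl,sfr,gd,fd,zg=.076,zf=.067):
    """+x screws (base y+ at left, y- at right), groove and flat dots in wrist view"""
    A=ray(c,sfl,.04)[:2];B=ray(c,sfr,.04)[:2]
    y=A-B;print("screw sep",np.linalg.norm(y).round(4));th=np.arctan2(y[1],y[0])-np.pi/2;th%=2*np.pi
    cen=(A+B)/2-R2(th)@[.123,0]
    D=[ray(c,dark(c,p,8),z)[:2] for p,z in((gd,zg),(fd,zf))]
    v=D[1]-D[0];ts=np.arctan2(v[1],v[0])-np.arctan2(.095,-.07);ts%=2*np.pi
    so=(D[0]-R2(ts)@[.07,-.0375]+D[1]-R2(ts)@[0,.0575])/2
    print("gf",np.linalg.norm(v).round(4),"(.118) th",th.round(4),"rel yaw",(ts-th).round(4),"base",cen.round(4))
    e=R2(-th)@(so-cen)*1e3;print("origin in base",e.round(1),"to go",(np.array([-25,0])-e).round(1))
    for n,o,D_ in(("g",(.045,-.0375),D[0]),("f",(-.025,.0575),D[1])): print(n,"error",(R2(-th)@(D_-cen)*1e3-np.array(o)*1e3).round(1))
    cf=so+R2(ts)@[-.07,-.0375];print("cone foot err",(R2(-th)@(cf-cen)*1e3-[-95,-37.5]).round(1))
    w=R2(th)@((np.array([-25,0])-e)/1e3);R=Ro.from_quat(sense()["orientation"]).as_matrix();print("tool move cm",(R.T@[*w,0]*100).round(2),"twist",np.degrees(ts-th).round(2))
E
python3 - <<'E'
from h import *
c=capture("wrist")
a=dark(c,(490,12),9);print(a)
g=c["frame"][:,:,0];print((g[0:26:2,130:158:3]))
meas2(c,(143.5,9.5),a,(402,140),(204,283))
E
```

```text
[482.2  19.2]
[[224 223 135  97  97  98 178 225 224 225]
 [221 220  97  98  97  97  96 219 224 224]
 [221 168  96  96  98  98  96 117 222 222]
 [220 123  96  97  99  96  96  97 221 222]
 [220 123  97  96  99  97  96  96 216 222]
 [219 130  96  97  97  98  97  94 211 222]
 [219 168  97  96  97  98  96  96 208 221]
 [220 220  94  96  97  98  96  95 211 222]
 [221 222 105  96  96  98  97  95 222 223]
 [224 223 215  97  98  98  98 118 224 225]
 [224 223 224 213 103  98 141 224 225 226]
 [223 223 223 222 217 210 223 223 224 223]
 [219 220 220 220 221 221 221 222 222 222]]
screw sep 0.1649
gf nan (.118) th 1.6189 rel yaw nan base [0.5971 0.045 ]
origin in base [nan nan] to go [nan nan]
g error [nan nan]
f error [21.4 -8.3]
cone foot err [nan nan]
tool move cm [nan nan nan] twist nanh.py:11: RuntimeWarning: invalid value encountered in divide
  return np.array([(W*xx).sum(),(W*yy).sum()])/W.sum()
```

```bash
cat >> h.py <<'E'
def dark(c,uv,r=None):
    g=cv2.GaussianBlur(cv2.cvtColor(c["frame"],cv2.COLOR_RGB2GRAY),(3,3),0);u,v=int(uv[0]),int(uv[1]);r=22
    y0,x0=max(0,v-r),max(0,u-r);w=g[y0:v+r+1,x0:u+r+1];cv=float(np.median(g[max(0,v-2):v+3,u-2:u+3]));bg=np.median(w[w>cv+6])
    m=(w<(cv+bg)/2).astype(np.uint8);_,L,st,ce=cv2.connectedComponentsWithStats(m,connectivity=4);l=L[v-y0,u-x0]
    cn=cv2.findContours((L==l).astype(np.uint8),0,1)[0][0];hu=cv2.convexHull(cn);e=cv2.fitEllipse(hu);print("blob",(e[0][0]+x0,e[0][1]+y0),e[1],st[l][4]);return np.array([e[0][0]+x0,e[0][1]+y0])
E
python3 - <<'E'
from h import *
c=capture("wrist")
meas2(c,dark(c,(143,9)),dark(c,(490,11)),(402,140),(204,283))
E
```

```text
blob (143.18222618103027, 10.238662719726562) (19.862993240356445, 23.920162200927734) 378
blob (489.9155902862549, 12.849505424499512) (19.88591194152832, 23.207202911376953) 374
screw sep 0.1686
blob (401.4912528991699, 140.10457801818848) (27.369487762451172, 28.766019821166992) 630
blob (203.57285690307617, 283.23975372314453) (22.48870277404785, 24.352535247802734) 440
gf 0.1181 (.118) th 1.6381 rel yaw 0.007 base [0.601  0.0468]
origin in base [-7.2 -0.4] to go [-17.8   0.4]
g error [18.  0.]
f error [17.3 -0.4]
cone foot err [18.  -0.9]
tool move cm [-1.77 -0.05  0.01] twist 0.4
```

All checks agree: 18 mm left to go, under 1 mm sideways, and 0.4° of yaw. I'll slide the rest gently and ease down slightly.

servo_tool([
  {"hand":0.7,"tx":-0.3,"ty":0,"tz":0,"twist":0.2},
  {"hand":0.7,"tx":-0.6,"ty":0,"tz":0,"twist":0.4},
  {"hand":0.7,"tx":-0.9,"ty":0,"tz":0,"twist":0.4},
  {"hand":0.7,"tx":-1.2,"ty":-0.1,"tz":0,"twist":0.4},
  {"hand":0.7,"tx":-1.4,"ty":-0.1,"tz":0,"twist":0.4},
  {"hand":0.7,"tx":-1.5,"ty":-0.1,"tz":0,"twist":0.4},
], grip_force=5)

```text
time: 5.35
ee_pos: [0.6041, 0.0251, 0.0819]
orientation: [0.684, 0.73, -0.001, 0.003]
wrist_force: [0.1, 0.2, -7.5]
grip_width: 0.537
```

Run:
```python
from h import *
plan([.604,.023,.082],1.6381+np.pi/2)
c=capture("wrist");cv2.imwrite("pics/w6.png",c["frame"][:,:,::-1])
c=capture("scene")
a=c["frame"][235:335,305:445,::-1];cv2.imwrite("pics/sz6.png",cv2.resize(a,None,fx=5.5,fy=5.5,interpolation=cv2.INTER_CUBIC))
```

```text
t 5.35 tcp [0.6041 0.0251 0.0819] yaw_y 0.065 tilt [ 0.003 -0.006 -1.   ] shift [-0.21 -0.02 -0.  ] twist -0.11664210776991181 F [ 0.1  0.2 -7.5] grip 0.537 q7 0.22
```

View pics/w6.png

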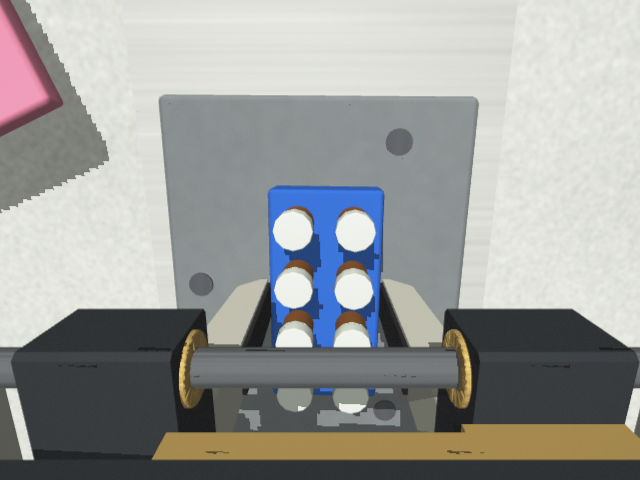

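View pics/sz6.png

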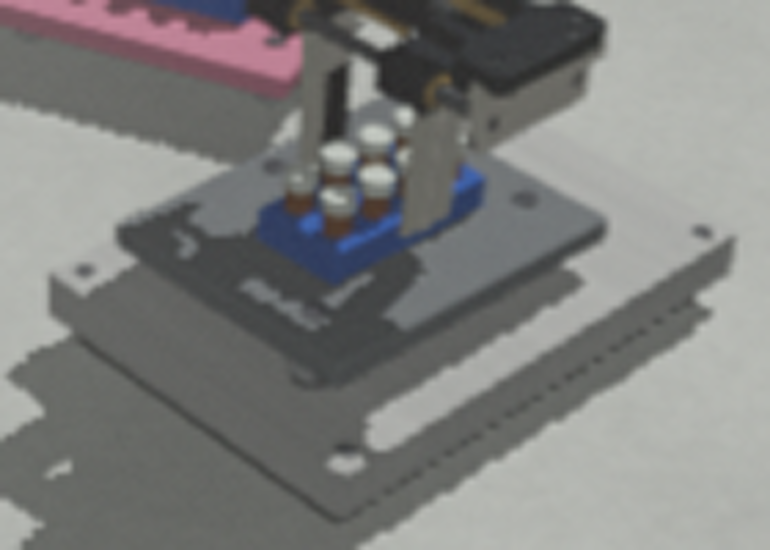

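Wrist Fz is −7.5 N, so the gripper now carries the stage over the seats. I'll finish the last 3 mm, lower it in, then open.

servo_tool([
  {"hand":0.7,"tx":-0.2,"ty":0,"tz":0,"twist":0},
  {"hand":0.7,"tx":-0.3,"ty":0,"tz":0.1,"twist":0},
  {"hand":0.7,"tx":-0.3,"ty":0,"tz":0.3,"twist":0},
  {"hand":0.7,"tx":-0.3,"ty":0,"tz":0.5,"twist":0},
  {"hand":0.7,"tx":-0.3,"ty":0,"tz":0.7,"twist":0},
  {"hand":0.7,"tx":-0.3,"ty":0,"tz":0.8,"twist":0},
  {"hand":0.7,"tx":-0.3,"ty":0,"tz":0.8,"twist":0},
], grip_force=4)

```text
time: 6.03
ee_pos: [0.6072, 0.0222, 0.0764]
orientation: [0.683, 0.73, 0.001, 0.006]
wrist_force: [3.7, 1.6, 4.1]
grip_width: 0.541
```

servo_tool([
  {"hand":0.4,"tx":0,"ty":0,"tz":0,"twist":0},
  {"hand":0.3,"tx":0,"ty":0,"tz":0,"twist":0},
  {"hand":0.1,"tx":0,"ty":0,"tz":0,"twist":0},
  {"hand":0,"tx":0,"ty":0,"tz":0,"twist":0},
  {"hand":0,"tx":0,"ty":0,"tz":0,"twist":0},
  {"hand":0,"tx":0,"ty":0,"tz":0,"twist":0},
])

```text
time: 6.53
ee_pos: [0.6067, 0.022, 0.076]
orientation: [0.684, 0.73, 0.001, 0.005]
wrist_force: [0.4, -0.2, -0.9]
grip_width: 0.908
```

Run:
```python
from h import *
plan([.604,.023,.082],1.6381+np.pi/2)
c=capture("wrist");cv2.imwrite("pics/w7.png",c["frame"][:,:,::-1])
c=capture("scene")
a=c["frame"][235:335,305:445,::-1];cv2.imwrite("pics/sz7.png",cv2.resize(a,None,fx=5.5,fy=5.5,interpolation=cv2.INTER_CUBIC))
```

```text
t 6.53 tcp [0.6067 0.022  0.076 ] yaw_y 0.066 tilt [ 0.009 -0.006 -1.   ] shift [ 0.11 -0.26 -0.6 ] twist -0.09824990284621209 F [ 0.4 -0.2 -0.9] grip 0.908 q7 0.23
```

View pics/w7.png

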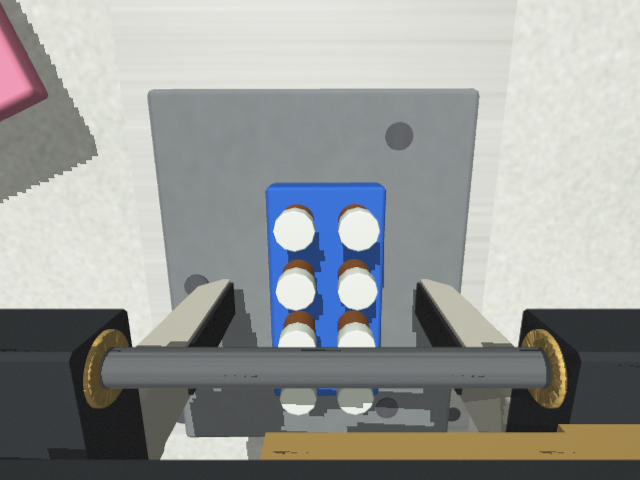

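View pics/sz7.png

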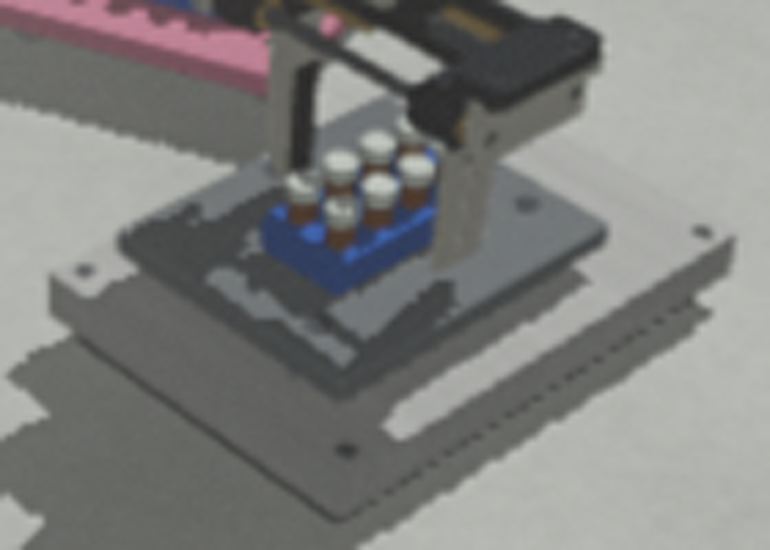

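The jaws are open and clear of the block. I'll lift straight up and look again.

servo_tool([
  {"hand":0,"tx":0,"ty":0,"tz":-1,"twist":0},
  {"hand":0,"tx":0,"ty":0,"tz":-3,"twist":0},
  {"hand":0,"tx":0,"ty":0,"tz":-6,"twist":0},
  {"hand":0,"tx":0,"ty":0,"tz":-9.5,"twist":0},
  {"hand":0,"tx":0,"ty":0,"tz":-13,"twist":0},
  {"hand":0,"tx":0,"ty":0,"tz":-16,"twist":0},
  {"hand":0,"tx":0,"ty":0,"tz":-18,"twist":0},
  {"hand":0,"tx":0,"ty":0,"tz":-18,"twist":0},
])

```text
time: 7.3
ee_pos: [0.6081, 0.0226, 0.2624]
orientation: [0.684, 0.73, 0.005, 0.009]
wrist_force: [0.3, 0.8, 0.2]
grip_width: 1.004
```

Run:
```python
from h import *
plan([.604,.023,.082],1.6381+np.pi/2)
c=capture("wrist");cv2.imwrite("pics/w8.png",c["frame"][:,:,::-1])
c=capture("scene")
a=c["frame"][235:335,305:445,::-1];cv2.imwrite("pics/sz8.png",cv2.resize(a,None,fx=5.5,fy=5.5,interpolation=cv2.INTER_CUBIC))
```

```text
t 7.3 tcp [0.6081 0.0226 0.2624] yaw_y 0.065 tilt [ 0.021 -0.005 -1.   ] shift [ 0.18 -0.78 18.03] twist -0.10887651763509794 F [0.3 0.8 0.2] grip 1.004 q7 0.16
```

View pics/w8.png

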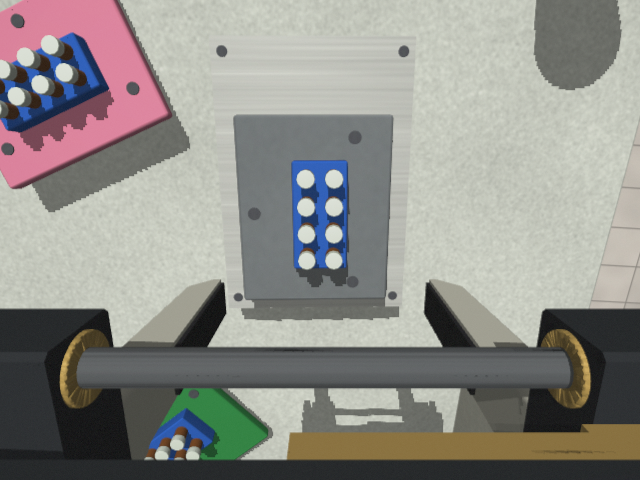

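View pics/sz8.png

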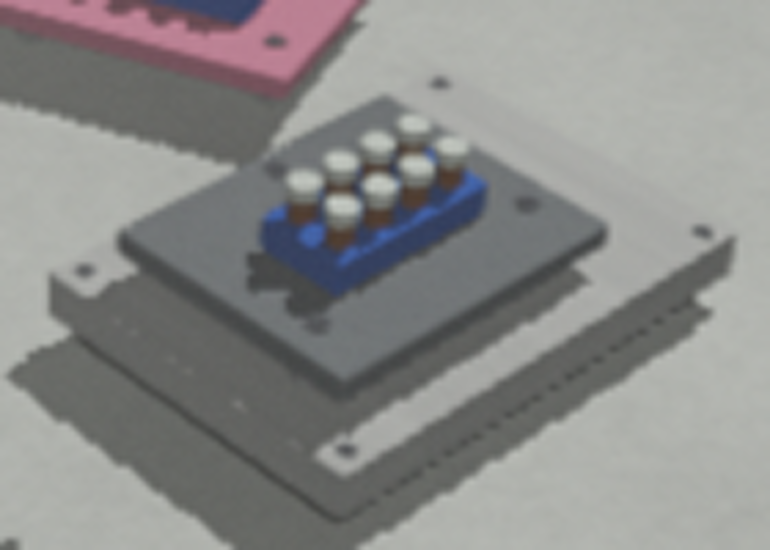

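The stage looks square on the base. I'll swing the arm aside so the top camera can see it, then check position and heights.

servo_tool([
  {"hand":0,"tx":2,"ty":0,"tz":0,"twist":0},
  {"hand":0,"tx":6,"ty":0,"tz":0,"twist":0},
  {"hand":0,"tx":10,"ty":0,"tz":0,"twist":0},
  {"hand":0,"tx":14,"ty":0,"tz":0,"twist":0},
  {"hand":0,"tx":18,"ty":0,"tz":0,"twist":0},
  {"hand":0,"tx":22,"ty":0,"tz":0,"twist":0},
  {"hand":0,"tx":25,"ty":0,"tz":0,"twist":0},
  {"hand":0,"tx":26,"ty":0,"tz":0,"twist":0},
])

```text
time: 8.07
ee_pos: [0.5848, 0.2903, 0.2523]
orientation: [0.68, 0.733, 0.001, 0.003]
wrist_force: [-0.4, 0.2, -0.0]
grip_width: 1.003
```

Run:
```python
from h import *
c=capture("top")
cv2.imwrite("pics/t9.png",c["frame"][:,:,::-1])
a=c["frame"][125:225,250:385,::-1];cv2.imwrite("pics/tz9.png",cv2.resize(a,None,fx=5.5,fy=5.5,interpolation=cv2.INTER_CUBIC))
```

```text
(no output)
```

View pics/t9.png

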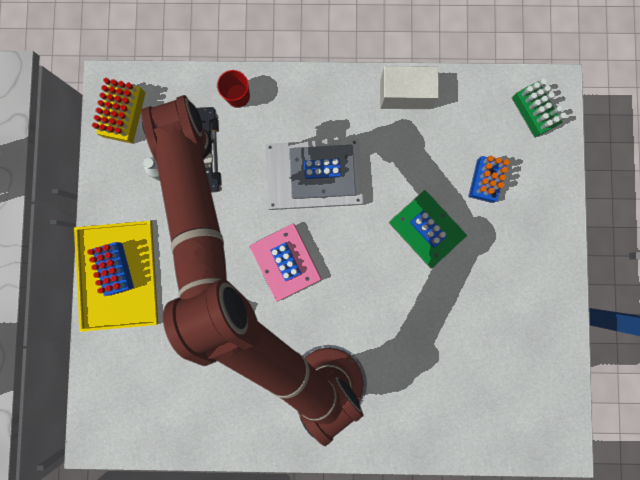

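View pics/tz9.png

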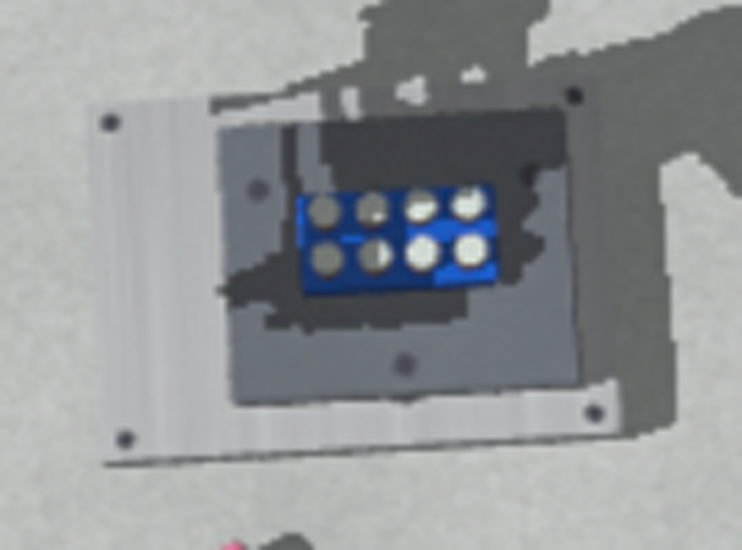

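In the top view the stage sits parallel to the base, with its dots at zoomed (258,190) and (404,365). The bottle and rack have not moved. Next I triangulate heights, using the base screws at z 40 mm as reference.

```bash
cat > tri.py <<'E'
from h import *
t=capture("top");s=capture("scene")
F=lambda u,v:(250+u/5.5-.4,125+v/5.5-.4); G=lambda u,v:(305+u/5.5-.4,235+v/5.5-.4)
def loc(c,uv,r=5):
    g=cv2.cvtColor(c["frame"],cv2.COLOR_RGB2GRAY);g=cv2.resize(g,None,fx=8,fy=8,interpolation=cv2.INTER_CUBIC).astype(float)
    u,v=[int(8*(x+.5)) for x in uv];R=8*r;w=g[v-R:v+R,u-R:u+R];yy,xx=np.mgrid[-R:R,-R:R];d=np.hypot(xx,yy)
    bg=np.median(w[d>R*.8]);mn=np.percentile(w[d<R*.4],10);m=((w<(bg+mn)/2)&(d<R*.85)).astype(np.uint8)
    n,L,st,ce=cv2.connectedComponentsWithStats(m);k=1+np.argmax(st[1:,4]);return np.array([(u-R+ce[k][0])/8-.5,(v-R+ce[k][1])/8-.5])
P=lambda c:c["camera_matrix"]@np.linalg.inv(c["extrinsics"])[:3]
pts=dict(s1=((111,122),(702,232)),s2=((574,96),(346,450)),s3=((595,412),(85,271)),s4=((125,440),(440,83)),g=((258,190),(527,204)),f=((404,365),(277,168)),c=((525,172),(317,325)))
X={}
for n,(a,b) in pts.items():
    pa=loc(t,F(*a),4);pb=loc(s,G(*b),4)
    x=cv2.triangulatePoints(P(t),P(s),pa,pb)[:,0];x=x[:3]/x[3];X[n]=x;e=np.hypot(*(proj(t,x)-pa)),np.hypot(*(proj(s,x)-pb))
    print(n,pa.round(1),pb.round(1),x.round(4),"err",np.round(e,2),"top z.067",ray(t,pa,.067 if n in "cgf" else .04)[:2].round(4),"scene",ray(s,pb,.067 if n in "cgf" else .04)[:2].round(4))
S=[X[k] for k in("s1","s2","s3","s4")];cen=sum(S)/4;xd=S[0]-S[1]+S[3]-S[2];th=np.arctan2(xd[1],xd[0]);print("base",cen,th)
for n,o in dict(c=(-95,-37.5),g=(45,-37.5),f=(-25,57.5)).items():
    print(n,"err",(R2(-th)@(X[n]-cen)[:2]*1e3-o).round(1),"dz over base",((X[n]-cen)[2]*1e3).round(1),"(home 27)")
E
python3 tri.py
```

```text
s1 [269.6 146.8] [432.2 276.7] [0.6768 0.1782 0.0388] err [0.15 0.14] top z.067 [0.6768 0.1784] scene [0.6777 0.1765]
s2 [353.9 141.9] [367.5 316.4] [ 0.6933 -0.0657  0.0392] err [0.16 0.15] top z.067 [ 0.6933 -0.0653] scene [ 0.6937 -0.0667]
s3 [357.6 199.6] [319.9 283.7] [ 0.5253 -0.0771  0.0391] err [0.07 0.06] top z.067 [ 0.5252 -0.0769] scene [ 0.5261 -0.078 ]
s4 [272.3 204.4] [384.5 249.6] [0.5088 0.167  0.0387] err [0.19 0.15] top z.067 [0.509  0.1673] scene [0.5099 0.1652]
g [296.4 159.1] [400.2 271.6] [0.6354 0.0982 0.0655] err [0.19 0.17] top z.067 [0.6354 0.0985] scene [0.6366 0.0961]
f [323.1 190.8] [354.6 265.3] [0.5452 0.0216 0.0663] err [0.21 0.18] top z.067 [0.5455 0.022 ] scene [0.5457 0.0205]
c [345.4 156.1] [362.3 293.2] [ 0.6449 -0.0407  0.0665] err [0.29 0.28] top z.067 [ 0.6453 -0.04  ] scene [ 0.6451 -0.0418]
base [0.60102563 0.05060532 0.03896046] 1.6381148559586087
c err [ 1.  -0.1] dz over base 27.5 (home 27)
g err [0.2 0. ] dz over base 26.5 (home 27)
f err [-0.2  0.1] dz over base 27.4 (home 27)
```

```bash
python3 tri.py | tail -3; python3 -c "
from station import *
s=sense();print(s['time'],s['wrist_force'],abs(s['dq']).max());print(finish_job())"
```

```text
c err [-0.   0.1] dz over base 27.8 (home 27)
g err [0.2 0. ] dz over base 26.5 (home 27)
f err [-0.2  0.1] dz over base 27.4 (home 27)
8.3167 [-0.17737018 -0.72126417  0.41260789] 0.015410829455845293
the job is handed in; nothing more can be done
None
```

The stage is home on all three seats, and I handed the job in at about 8.3 s with the arm clear of everything. I gripped the blue vial block lightly and slid the stage about 55 mm across the base. That also took out the sideways offset and about 2.5° of skew. I then eased it into the seats, opened the jaws and backed off.

**Final check:** I triangulated the dots over the feet from the top and scene cameras and compared them with the base screws.

| | Horizontal error | Height above base top (home 27 mm) |
|---|---|---|
| Cone foot | 1.0 mm, then 0.1 mm on the repeat | 27.5 mm, then 27.8 mm |
| Groove foot | 0.2 mm | 26.5 mm |
| Flat foot | 0.2 mm | 27.4 mm |

- **Level and still:** The stage is level to about 1 mm, which is within measurement noise. The groove and flat readings did not change on the repeat.
- **Cone reading:** The cone dot was in shadow in the top view, so that is probably why its reading changed between the two checks.
- **Carried weight:** Near the end the wrist read about 7.5 N downward, so the gripper was briefly carrying most of the stage's weight over the seats. I did not raise it at that point.
- **Early disagreement:** The first stage positions from the top and wrist cameras differed by about 5 mm along the slide. The distance left to go agreed to about 1 mm, so I worked from that.
- **Rack and bottle:** I left both where they were, and they look unmoved in the last top view. I checked that by eye only.

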